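# Line up the doming stakes by size on the felt pads

## Task

Tidy the jeweller's bench: line up the four steel doming stakes in order of head size along the row of felt pads, the biggest on the red pad at the end of the row, then one smaller on each next pad, down to the smallest on the black pad at the other end. Set each one down gently, never letting it drop, so that it stands upright in the middle of its pad, and leave the copper bowl and the steel bench block where they are.

Things in the scene. Friction and masses are not known exactly. Their poses are not given: they have to be found in the camera images.
- stake_48: the biggest of four loose polished-steel doming stakes, standing upright like a mushroom: 76 mm tall in all, round head 48 mm across on top (straight-sided band 14 mm high, from 50 to 64 mm above its foot's underside, good to grip; domed above), 16 mm stem, round flat foot 36 mm across and 6 mm thick. About 0.1 to 0.5 kg. Origin at the centre of the underside of the foot, z up along the stem; turning about z makes no difference
- stake_40: the second biggest of four loose polished-steel doming stakes, standing upright like a mushroom: 68 mm tall in all, round head 40 mm across on top (straight-sided band 14 mm high, from 44 to 58 mm above its foot's underside, good to grip; domed above), 16 mm stem, round flat foot 32 mm across and 6 mm thick. About 0.1 to 0.5 kg. Origin at the centre of the underside of the foot, z up along the stem; turning about z makes no difference
- stake_32: the third biggest of four loose polished-steel doming stakes, standing upright like a mushroom: 60 mm tall in all, round head 32 mm across on top (straight-sided band 14 mm high, from 38 to 52 mm above its foot's underside, good to grip; domed above), 16 mm stem, round flat foot 29 mm across and 6 mm thick. About 0.1 to 0.5 kg. Origin at the centre of the underside of the foot, z up along the stem; turning about z makes no difference
- stake_24: the smallest of four loose polished-steel doming stakes, standing upright like a mushroom: 52 mm tall in all, round head 24 mm across on top (straight-sided band 14 mm high, from 32 to 46 mm above its foot's underside, good to grip; domed above), 16 mm stem, round flat foot 26 mm across and 6 mm thick. About 0.1 to 0.5 kg. Origin at the centre of the underside of the foot, z up along the stem; turning about z makes no difference
- pad_red: red felt disc, 60 mm across and 3 mm thick, fixed on a low pale wooden board (360 x 85 mm, 12 mm high) that carries the straight row of four pads 90 mm apart; the board is at a different place and angle each time. Origin at the centre of the disc's underside, on the board; the disc's top is 15 mm above the bench. It is always at one end of the row, either end
- pad_black: black felt disc, 60 mm across and 3 mm thick, fixed on a low pale wooden board (360 x 85 mm, 12 mm high) that carries the straight row of four pads 90 mm apart; the board is at a different place and angle each time. Origin at the centre of the disc's underside, on the board; the disc's top is 15 mm above the bench. It is always at the end of the row opposite the red pad
- pad_green: green felt disc, 60 mm across and 3 mm thick, fixed on a low pale wooden board (360 x 85 mm, 12 mm high) that carries the straight row of four pads 90 mm apart; the board is at a different place and angle each time. Origin at the centre of the disc's underside, on the board; the disc's top is 15 mm above the bench. One of the two inner pads; it may be next to the red or next to the black pad
- pad_blue: blue felt disc, 60 mm across and 3 mm thick, fixed on a low pale wooden board (360 x 85 mm, 12 mm high) that carries the straight row of four pads 90 mm apart; the board is at a different place and angle each time. Origin at the centre of the disc's underside, on the board; the disc's top is 15 mm above the bench. One of the two inner pads; it may be next to the red or next to the black pad
- bowl: bystander: small loose copper bowl, 90 mm across, 35 mm high, origin at the centre of its underside
- bench_block: bystander: loose dark steel bench block, 80 x 80 x 22 mm, origin at the centre of its underside
Not all that is in view belongs to the job. Leave any green, turquoise or yellow look-alike of the stake_40 alone.

How it is judged:
By the outcome, as a careful person would: the job done as asked, in the order asked, and still so for the second after the job is handed in, with the robot touching nothing.
It also fails if it takes over 134 s, if anything falls off the work surface, if the arm or the gripper's body presses on something with over 40 N, if the wrist force passes 120 N, or if a joint passes its speed limit or range.

## Robot

A 6-joint arm with a two-finger parallel gripper is mounted at the origin on the work surface. World frame = base frame: x ahead of the robot, y to its left, z up, the work surface at z = 0. Lengths are in m, angles in degrees, forces in N, time in s.
With the tool pointing down it reaches from about 0.35 to 0.875 m from the base axis. Payload 4.2 kg.
Tool frame: the origin (TCP) lies at the very end of the fingers, on their centre line; the grasp point (between the pads) lies behind it (r.grip_point_offset is the z of the grasp point in the tool frame, in m); z points along the fingers, y is the direction in which the jaws open and shut (so a half turn about z gives the same grasp; the last joint's range is limited). The gripper opens to 87 mm and grips with 3 to 60 N. Pads are 19 mm wide; open, the fingers measure 117 mm over their backs; the gripper's body (75 mm by 190 mm) begins 51 mm behind the grasp point.
Start: joints at [-58.006, 22.042, 0.453, 0, -68.411, -14.817], TCP at [0.185, -0.597, 0.223] pointing down, gripper open.
Joint ranges: [-179.83, 179.83], [-69.29, 118.12], [-61.27, 80.66], [-181.25, 117.63], [-171.15, -9.14], [-177.46, 177.46]. Speed limits (degrees/s): [159.86, 159.86, 180, 180, 180, 180].

## Interface

Orientations are given as a 3x3 rotation matrix whose columns are the frame's x, y, z axes.
In Python, from station import r, capture, workorder gives the robot as it stands. The module is installed in compiled form; this text tells all that it offers.
- The arm moves only by the shell command python3 -m crank 'ROWS'. ROWS is JSON, a list of rows, each an object with "delta_rot": the turn, a rotation vector about the tool's x, y, z in rad, a list of three; "linear": the shift along the tool's x, y, z in m, a list of three; "gripper": the opening in per cent of the stroke, from 0 (shut) to 100 (fully open). A call has 1 to 10 rows; each row shifts and turns the commanded pose from where the row before left it, along the tool's axes as they then stand; what a row does not reach is not made up. A row lasts 1/8 s, in which the tool goes at most 62.5 mm and 10.7 degrees, less where a joint would pass 70% of its speed; a pose out of reach is approached as far as the arm can. A call is refused whole if a number of a shift passes 0.0625 or a number of a turn 0.188, either way. A call with a gripper value outside its range is refused whole. The fingers move at their own pace and stop on an object; the grip force is fixed at half the most. Time passes only in rows, so rows that do not move let the fingers close. It gives the time, the measured TCP pose, the force and the opening at its end, in the units of the state.
- r.sense(): the state, without advancing time (a new reading comes with each control period).
- capture(name): name is "side" or "top"; returns a dict with "img" (480x640x3 uint8, blue, green, red), "fx", "fy", "cx", "cy" (pixels), "world_from_camera" (4x4, takes a point from camera to world coordinates). Camera axes: x right, y down, z forward; pixel columns grow to the right and rows downward; lengths in m; the calibration is good to about 2 mm. A picture is of the moment at which its call begins. There is no depth.
- workorder.finish_job(): hands the job in, once; it reports no verdict.
The state is a dict: "time_s": time; "joints": joint angles; "joint_velocities": joint speeds; "effort": joint torques, N m; "tcp_pos": TCP position; "ee_rot": TCP orientation; "wrist_force": force on the tool from outside, world axes, zero at the start; "moment": the same for the moment, N m; "gripper_width": opening from 0.0 (shut) to 1.0 (fully open).
Only numpy, scipy, OpenCV 4.12 (cv2) and the standard library are available. Lean on these libraries where they do the work, as an engineer would, in place of code of your own. Each camera call takes 0.05 s, during which the arm holds its last target.

## Working session

There is one attempt and no reset: what is moved stays moved. The work goes in short steps, Python scripts to look and compute and a shell command to move; the robot and the scene stay as the last step left them, time stands still between calls to the robot, and variables do not carry over. Pictures are saved under pics/ and viewed, and the job is handed in when it is done.

```bash
mkdir -p pics
python3 - <<'E'
from station import r, capture
import cv2,numpy as np
for n in("top","side"):
    c=capture(n); cv2.imwrite(f"pics/{n}0.png",c["img"]); print(n,c["fx"],c["fy"],c["cx"],c["cy"]); print(np.round(c["world_from_camera"],4))
s=r.sense(); print(s, r.grip_point_offset)
E
```

```text
top 568.6279922850654 568.6279922850654 322.2718756259949 245.86253800608702
[[-0.0016 -0.9911  0.1331  0.3035]
 [-1.      0.0023  0.0051  0.0149]
 [-0.0053 -0.133  -0.9911  1.4516]
 [ 0.      0.      0.      1.    ]]
side 476.3707490946341 476.3707490946341 313.6259261344612 242.29238652380937
[[-0.6619 -0.5372  0.5228 -0.0093]
 [-0.7494  0.4611 -0.4752  0.4831]
 [ 0.0142 -0.7063 -0.7078  0.7697]
 [ 0.      0.      0.      1.    ]]
{'time_s': 0.1, 'joints': array([-5.80078411e+01,  2.20858866e+01,  3.88371789e-01, -2.08269688e-02,
       -6.84131205e+01, -1.48160931e+01]), 'joint_velocities': array([ 0.0427255 , -0.12156209,  0.2404549 ,  0.00520066, -0.05809056,
        0.01381096]), 'effort': array([-2.16551325e-04, -3.91689599e+01,  1.87932783e+01,  4.23201039e+00,
        1.34060168e-02, -8.43691964e-05]), 'tcp_pos': array([ 0.18440134, -0.59661961,  0.22159079]), 'ee_rot': array([[-9.55441325e-01, -2.95180170e-01, -7.36342610e-04],
       [-2.95181041e-01,  9.55439612e-01,  1.81673300e-03],
       [ 1.67267342e-04,  1.95313616e-03, -9.99998079e-01]]), 'wrist_force': array([-0.64462891,  0.3782833 , -0.07578779]), 'moment': array([-0.01489237, -0.02037336, -0.00033128]), 'gripper_width': 0.9968593117625056} -0.0187
```

View pics/top0.png

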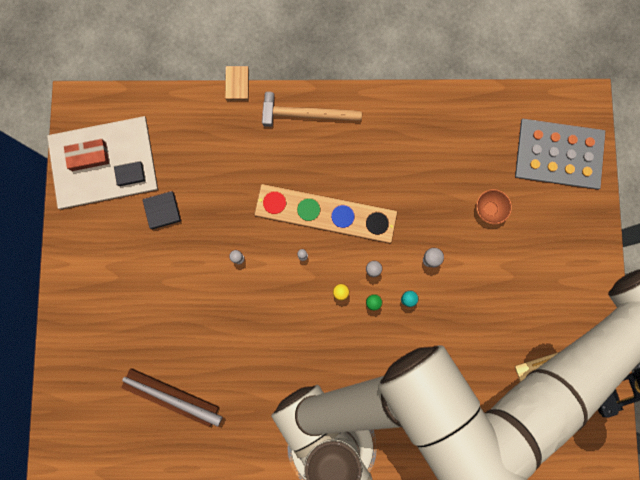

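View pics/side0.png

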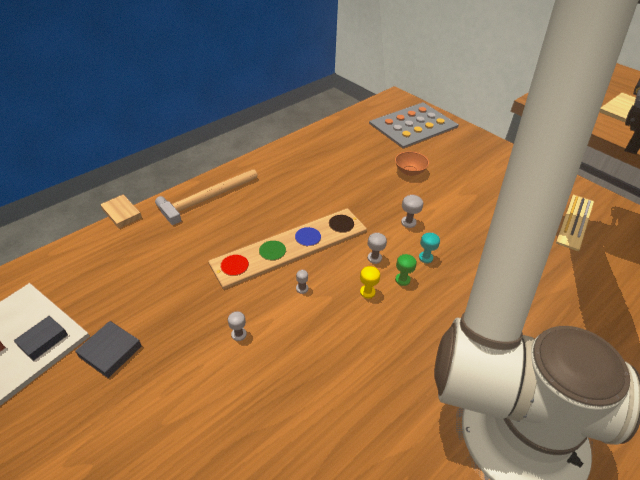

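The top view shows stakes at about (236,257), (302,255), (374,268) and (433,257). The pads run red (274,203), green (309,209), blue (343,216), black (377,223). I'll enlarge to measure them.

Run:
```python
import cv2
a=cv2.imread("pics/top0.png"); b=cv2.imread("pics/side0.png")
cv2.imwrite("pics/t1.png",cv2.resize(a[180:320,220:460],None,fx=3.3,fy=3.3,interpolation=cv2.INTER_CUBIC))
cv2.imwrite("pics/s1.png",cv2.resize(b[180:350,205:455],None,fx=3.2,fy=3.2,interpolation=cv2.INTER_CUBIC))
```

```text
(no output)
```

View pics/t1.png

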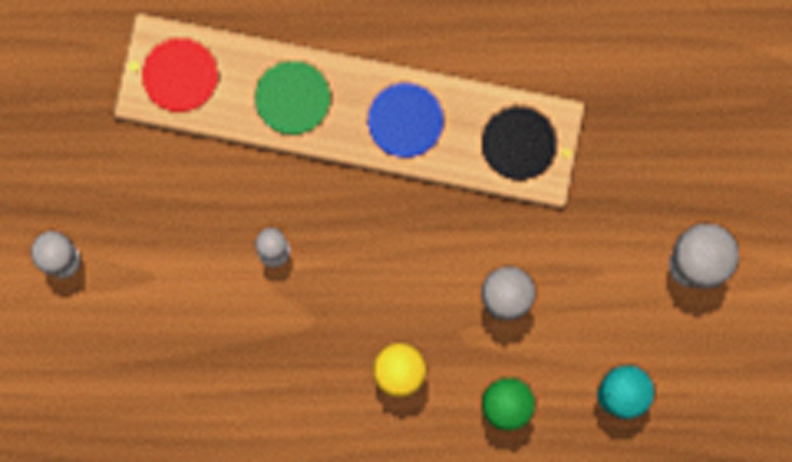

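View pics/s1.png

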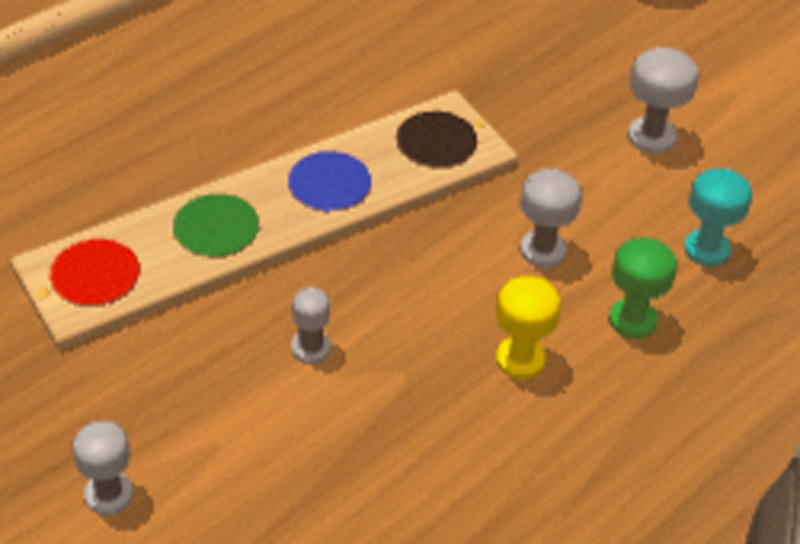

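```bash
cat > h.py <<'E'
import numpy as np,cv2,json
C={"top":dict(f=568.628,cx=322.272,cy=245.863),"side":dict(f=476.371,cx=313.626,cy=242.292)}
def cam():
    from station import capture
    return {n:capture(n) for n in("top","side")}
def ray(c,u,v,z):
    d=np.array([(u-c["cx"])/c["fx"],(v-c["cy"])/c["fy"],1.]); T=np.array(c["world_from_camera"])
    d=T[:3,:3]@d; o=T[:3,3]; return (o+d*(z-o[2])/d[2])[:2]
E
python3 - <<'E'
from h import *
c=cam()
heads={48:(706,255,.057),40:(509,292,.051),32:(53,252,.045),24:(271,245,.039)}
feet={48:(653,134),40:(544,248),32:(107,494),24:(311,347)}
for k in heads:
    u,v,z=heads[k]; a=ray(c["top"],220+u/3.3,180+v/3.3,z); u,v=feet[k]; b=ray(c["side"],205+u/3.2,180+v/3.2,.006)
    print(k,a.round(4),b.round(4))
hsv=cv2.cvtColor(c["top"]["img"],cv2.COLOR_BGR2HSV)
P={'red':((180,75),(95,271)),'green':((293,98),(216,225)),'blue':((406,120),(330,181)),'black':((519,143),(437,139))}
for k,(t,s) in P.items():
    print(k,ray(c["top"],220+t[0]/3.3,180+t[1]/3.3,.015).round(4),ray(c["side"],205+s[0]/3.2,180+s[1]/3.2,.015).round(4))
for n,p in (("bowl",(493,207)),("block",(161,210))): print(n,ray(c["top"],*p,.02).round(4))
E
```

```text
48 [ 0.4617 -0.2532] [ 0.4584 -0.2471]
40 [ 0.4348 -0.1063] [ 0.4313 -0.1008]
32 [0.4664 0.2369] [0.4628 0.2415]
24 [0.4721 0.0726] [0.4692 0.0774]
red [0.6088 0.145 ] [0.6071 0.1487]
green [0.5903 0.0568] [0.5883 0.0615]
blue [ 0.5726 -0.0312] [ 0.5699 -0.0263]
black [ 0.5543 -0.1187] [ 0.5522 -0.1142]
bowl [ 0.5951 -0.415 ]
block [0.5895 0.4359]
```

```bash
cat >> h.py <<'E'
def go(*t):
    from station import r
    s=r.sense(); R=np.array(s["ee_rot"]); p=np.array(s["tcp_pos"])
    print("t",round(s["time_s"],2),"tcp",p.round(4),"w",round(s["gripper_width"],3),"F",np.round(s["wrist_force"],1),"j",np.round(s["joints"],0))
    yaw=np.degrees(np.arctan2(R[1,1],R[0,1])); print("yaw y",yaw.round(2),"tilt z",R[:,2].round(4))
    for q in t: print(q,"tool shift",(R.T@(np.array(q)-p)).round(4)); p=np.array(q)
    return s
E
python3 -m crank '[{"delta_rot":[0,0,-0.1775],"linear":[0,0,0],"gripper":100},{"delta_rot":[0,0,-0.1775],"linear":[0,0,0],"gripper":100},{"delta_rot":[0,0,-0.1775],"linear":[0,0,0],"gripper":100},{"delta_rot":[0,0,-0.1775],"linear":[0,0,0],"gripper":100},{"delta_rot":[0,0,-0.1775],"linear":[0,0,0],"gripper":100},{"delta_rot":[0,0,-0.1775],"linear":[0,0,0],"gripper":100},{"delta_rot":[0,0,0],"linear":[0,0,0],"gripper":100}]'
python3 -c "
from h import *
go((.460,-.250,.2216),(.460,-.250,.038))"
```

```text
time_s: 1.08
tcp_pos: [0.1846, -0.5969, 0.2223]
ee_rot: [[-0.207, -0.978, -0.0], [-0.978, 0.207, 0.001], [-0.0, 0.0, -1.0]]
wrist_force: [0.0, 1.0, 0.4]
gripper_width: 1.001
t 1.07 tcp [ 0.1846 -0.5969  0.2223] w 1.001 F [0.  1.  0.4] j [-58.  22.   0.  -0. -68.  46.]
yaw y 168.08 tilt z [-2.e-04  5.e-04 -1.e+00]
(0.46, -0.25, 0.2216) tool shift [-0.3964 -0.1978  0.0008]
(0.46, -0.25, 0.038) tool shift [ 1.000e-04 -1.000e-04  1.836e-01]
```

```bash
python3 -m crank '[{"delta_rot":[0,0,0],"linear":[-0.044,-0.022,0],"gripper":100},{"delta_rot":[0,0,0],"linear":[-0.044,-0.022,0],"gripper":100},{"delta_rot":[0,0,0],"linear":[-0.044,-0.022,0],"gripper":100},{"delta_rot":[0,0,0],"linear":[-0.044,-0.022,0],"gripper":100},{"delta_rot":[0,0,0],"linear":[-0.044,-0.022,0],"gripper":100},{"delta_rot":[0,0,0],"linear":[-0.044,-0.022,0],"gripper":100},{"delta_rot":[0,0,0],"linear":[-0.044,-0.022,0],"gripper":100},{"delta_rot":[0,0,0],"linear":[-0.044,-0.022,0],"gripper":100},{"delta_rot":[0,0,0],"linear":[-0.044,-0.022,0],"gripper":100},{"delta_rot":[0,0,0],"linear":[0,0,0.03],"gripper":100}]'
python3 -m crank '[{"delta_rot":[0,0,0],"linear":[0,0,0.02],"gripper":100},{"delta_rot":[0,0,0],"linear":[0,0,0.02],"gripper":100},{"delta_rot":[0,0,0],"linear":[0,0,0],"gripper":100},{"delta_rot":[0,0,0],"linear":[0,0,0],"gripper":100}]'
python3 - <<'E'
from h import *
s=go((.460,-.250,.15),(.460,-.250,.038))
c=cam()
p=np.r_[s["tcp_pos"],1]
for n in c:
    q=np.linalg.inv(c[n]["world_from_camera"])@p; u,v=c[n]["fx"]*q[0]/q[2]+c[n]["cx"],c[n]["fy"]*q[1]/q[2]+c[n]["cy"]
    print(n,u,v); im=c[n]["img"]; x0,y0=max(0,min(int(u)-70,500)),max(0,min(int(v)-60,360)); print(x0,y0)
    cv2.imwrite(f"pics/{n}2.png",cv2.resize(im[y0:y0+120,x0:x0+140],None,fx=4,fy=4,interpolation=cv2.INTER_CUBIC))
a=np.hstack([cv2.imread("pics/top2.png"),cv2.imread("pics/side2.png")]); cv2.imwrite("pics/c2.png",cv2.resize(a,(800,343)))
E
```

```text
time_s: 2.33
tcp_pos: [0.4631, -0.2483, 0.1944]
ee_rot: [[-0.203, -0.979, 0.007], [-0.979, 0.203, -0.002], [0.0, -0.007, -1.0]]
wrist_force: [0.2, -1.1, 0.0]
gripper_width: 1.001
time_s: 2.82
tcp_pos: [0.46, -0.2502, 0.1534]
ee_rot: [[-0.206, -0.979, 0.001], [-0.979, 0.206, -0.001], [0.0, -0.001, -1.0]]
wrist_force: [0.1, -0.1, -0.6]
gripper_width: 1.006
t 2.83 tcp [ 0.46   -0.2502  0.1534] w 1.006 F [ 0.1 -0.1 -0.6] j [-11.  16. -20.   0. -55.  -1.]
yaw y 168.14 tilt z [ 1.2e-03 -7.0e-04 -1.0e+00]
(0.46, -0.25, 0.15) tool shift [-0.0002  0.      0.0034]
(0.46, -0.25, 0.038) tool shift [-0.00e+00  1.00e-04  1.12e-01]
top 440.5898076332077 253.2816165791811
370 193
side 420.06434570357754 170.65489705790924
350 110
```

View pics/c2.png

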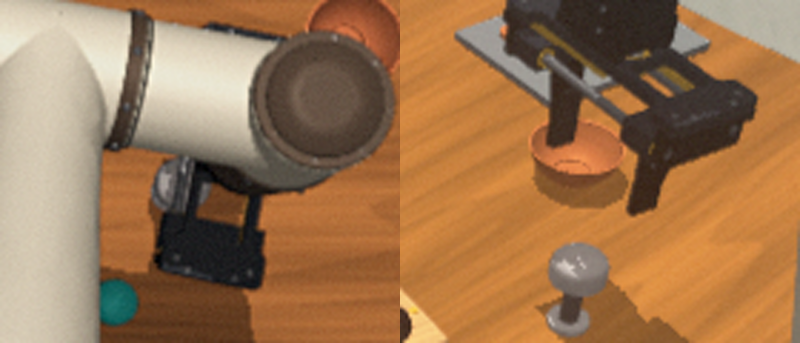

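The side view shows the open fingers straddling the stake_48 line. The fingertip midpoint is about (421,172), against (420,171) predicted, so the calibration fits. Descending.

```bash
python3 -m crank '[{"delta_rot":[0,0,0],"linear":[0,0,0.025],"gripper":100},{"delta_rot":[0,0,0],"linear":[0,0,0.025],"gripper":100},{"delta_rot":[0,0,0],"linear":[0,0,0.025],"gripper":100},{"delta_rot":[0,0,0],"linear":[0,0,0.025],"gripper":100},{"delta_rot":[0,0,0],"linear":[0,0,0.0155],"gripper":100},{"delta_rot":[0,0,0],"linear":[0,0,0],"gripper":100},{"delta_rot":[0,0,0],"linear":[0,0,0],"gripper":100}]'
python3 - <<'E'
from h import *
go((.46,-.25,.038))
c=cam()["side"]["img"]; cv2.imwrite("pics/s3.png",cv2.resize(c[130:270,330:490],None,fx=5,fy=4.2,interpolation=cv2.INTER_CUBIC)[:600])
E
```

```text
time_s: 3.8
tcp_pos: [0.4603, -0.2503, 0.0381]
ee_rot: [[-0.205, -0.979, 0.002], [-0.979, 0.205, -0.001], [0.0, -0.002, -1.0]]
wrist_force: [-0.1, -0.7, 0.5]
gripper_width: 0.999
t 3.8 tcp [ 0.4603 -0.2503  0.0381] w 0.999 F [-0.1 -0.7  0.5] j [-11.  25. -27.   0. -38.  -1.]
yaw y 168.2 tilt z [ 2.1e-03 -7.0e-04 -1.0e+00]
(0.46, -0.25, 0.038) tool shift [-0.0002  0.0004  0.0001]
```

View pics/s3.png

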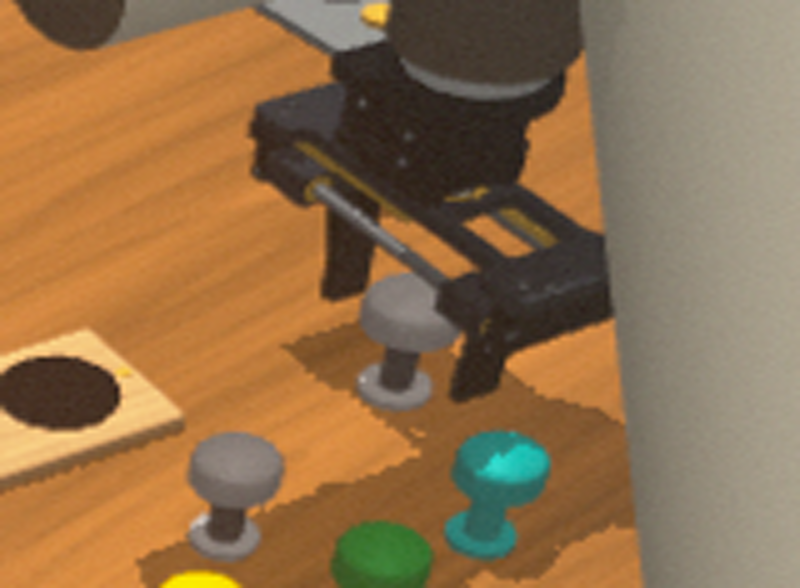

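The fingers straddle the head. Finger-tip midpoint (412,211) and stake axis (410,213) in full-frame pixels. Closing.

```bash
python3 -m crank '[{"delta_rot":[0,0,0],"linear":[0,0,0],"gripper":80},{"delta_rot":[0,0,0],"linear":[0,0,0],"gripper":65},{"delta_rot":[0,0,0],"linear":[0,0,0],"gripper":50},{"delta_rot":[0,0,0],"linear":[0,0,0],"gripper":40},{"delta_rot":[0,0,0],"linear":[0,0,0],"gripper":30},{"delta_rot":[0,0,0],"linear":[0,0,0],"gripper":30}]'
python3 -c "
from h import *
go((.4603,-.2503,.14))"
```

```text
time_s: 4.65
tcp_pos: [0.4604, -0.2502, 0.0374]
ee_rot: [[-0.204, -0.979, 0.002], [-0.979, 0.204, -0.001], [0.0, -0.002, -1.0]]
wrist_force: [2.2, -1.0, 1.2]
gripper_width: 0.54
t 4.65 tcp [ 0.4604 -0.2502  0.0374] w 0.54 F [ 2.2 -1.   1.2] j [-11.  25. -27.   0. -38.  -1.]
yaw y 168.22 tilt z [ 1.9e-03 -6.0e-04 -1.0e+00]
(0.4603, -0.2503, 0.14) tool shift [ 0.0002 -0.0002 -0.1026]
```

```bash
python3 -m crank '[{"delta_rot":[0,0,0],"linear":[0,0,-0.015],"gripper":30},{"delta_rot":[0,0,0],"linear":[0,0,-0.03],"gripper":30},{"delta_rot":[0,0,0],"linear":[0,0,-0.03],"gripper":30},{"delta_rot":[0,0,0],"linear":[0,0,-0.03],"gripper":30},{"delta_rot":[0,0,0],"linear":[0,0,-0.005],"gripper":30},{"delta_rot":[0,0,0],"linear":[0,0,0],"gripper":30}]'
python3 -c "
from h import *
go((.608,.147,.147))"
```

```text
time_s: 5.4
tcp_pos: [0.4584, -0.2495, 0.1464]
ee_rot: [[-0.205, -0.979, -0.002], [-0.979, 0.205, 0.001], [-0.001, 0.002, -1.0]]
wrist_force: [-0.2, 0.7, -4.6]
gripper_width: 0.538
t 5.4 tcp [ 0.4584 -0.2495  0.1464] w 0.538 F [-0.2  0.7 -4.6] j [-11.  16. -20.  -0. -54.  -1.]
yaw y 168.16 tilt z [-0.0015  0.0011 -1.    ]
(0.608, 0.147, 0.147) tool shift [-4.188e-01 -6.510e-02 -4.000e-04]
```

```bash
python3 -m crank '[{"delta_rot":[0,0,0],"linear":[-0.02,-0.003,0],"gripper":30},{"delta_rot":[0,0,0],"linear":[-0.035,-0.0055,0],"gripper":30},{"delta_rot":[0,0,0],"linear":[-0.045,-0.007,0],"gripper":30},{"delta_rot":[0,0,0],"linear":[-0.05,-0.008,0],"gripper":30},{"delta_rot":[0,0,0],"linear":[-0.05,-0.008,0],"gripper":30},{"delta_rot":[0,0,0],"linear":[-0.05,-0.008,0],"gripper":30},{"delta_rot":[0,0,0],"linear":[-0.05,-0.008,0],"gripper":30},{"delta_rot":[0,0,0],"linear":[-0.045,-0.007,0],"gripper":30},{"delta_rot":[0,0,0],"linear":[-0.04,-0.006,0],"gripper":30},{"delta_rot":[0,0,0],"linear":[-0.023,-0.004,0],"gripper":30}]'
python3 -m crank '[{"delta_rot":[0,0,0],"linear":[-0.011,-0.001,0.015],"gripper":30},{"delta_rot":[0,0,0],"linear":[0,0,0.025],"gripper":30},{"delta_rot":[0,0,0],"linear":[0,0,0.015],"gripper":30},{"delta_rot":[0,0,0],"linear":[0,0,0],"gripper":30},{"delta_rot":[0,0,0],"linear":[0,0,0],"gripper":30}]'
python3 - <<'E'
from h import *
go((.608,.147,.0525+.002))
c=cam()
cv2.imwrite("pics/s4.png",cv2.resize(c["side"]["img"][160:300,170:330],None,fx=4.2,fy=4.2,interpolation=cv2.INTER_CUBIC))
cv2.imwrite("pics/t4.png",c["top"]["img"])
E
```

```text
time_s: 6.65
tcp_pos: [0.6052, 0.1377, 0.1445]
ee_rot: [[-0.203, -0.979, -0.004], [-0.979, 0.203, -0.002], [0.002, 0.004, -1.0]]
wrist_force: [0.3, -0.7, -3.8]
gripper_width: 0.536
time_s: 7.28
tcp_pos: [0.6098, 0.1465, 0.0927]
ee_rot: [[-0.205, -0.979, 0.001], [-0.979, 0.205, 0.0], [-0.0, -0.001, -1.0]]
wrist_force: [0.9, -0.2, -4.3]
gripper_width: 0.536
t 7.28 tcp [0.6098 0.1465 0.0927] w 0.536 F [ 0.9 -0.2 -4.3] j [ 28.  29.  -9.   0. -52. -40.]
yaw y 168.18 tilt z [ 1.3e-03  2.0e-04 -1.0e+00]
(0.608, 0.147, 0.0545) tool shift [-0.0001  0.0019  0.0382]
```

View pics/s4.png

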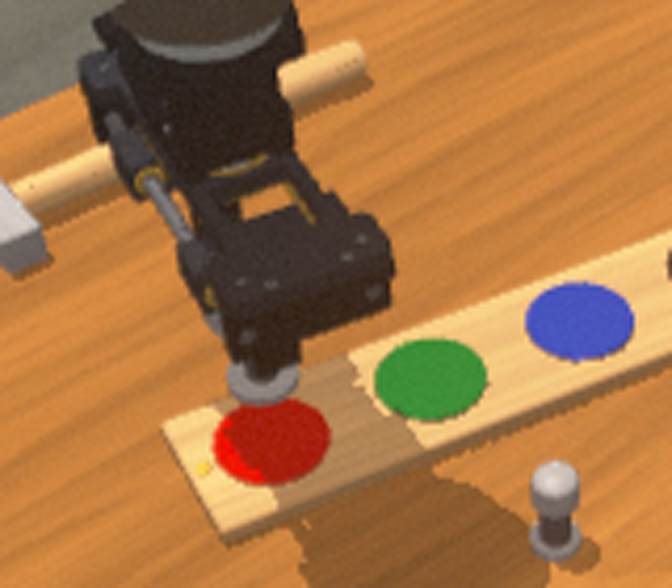

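View pics/t4.png

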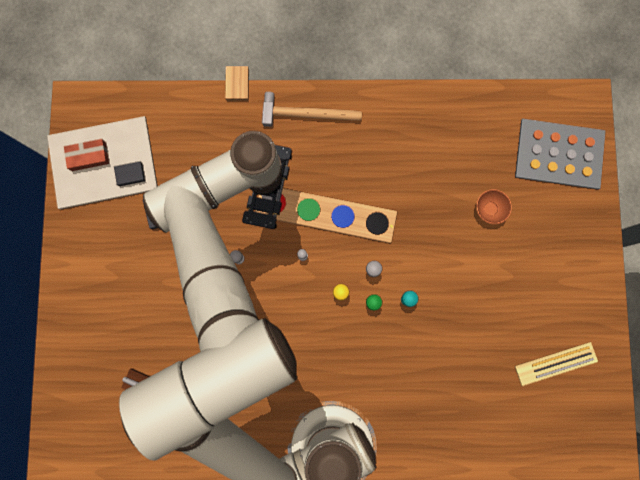

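Side view: the foot's centre is at (232.4,250.7) and the red pad's centre at (234.8,264.8). Checking the relative offset.

Run:
```python
from h import *
c=cam()["side"]
a=ray(c,232.4,250.7,.0585);b=ray(c,234.8,264.8,.015);print(a,b,b-a)
go((*(np.array([.6098,.1465])+b-a),.0545))
```

```text
[0.60687488 0.14920881] [0.60671769 0.14873521] [-0.00015719 -0.0004736 ]
t 7.47 tcp [0.6097 0.1469 0.0931] w 0.535 F [ 0.5 -0.2 -3.5] j [ 28.  29.  -9.   0. -52. -40.]
yaw y 168.19 tilt z [ 1.7e-03  8.0e-04 -1.0e+00]
(np.float64(0.6096428144028198), np.float64(0.1460264005947527), 0.0545) tool shift [ 0.0009 -0.      0.0386]
```

Centred to within 1 mm. Lowering gently.

```bash
python3 -m crank '[{"delta_rot":[0,0,0],"linear":[0,0,0.015],"gripper":30},{"delta_rot":[0,0,0],"linear":[0,0,0.012],"gripper":30},{"delta_rot":[0,0,0],"linear":[0,0,0.007],"gripper":30},{"delta_rot":[0,0,0],"linear":[0,0,0.003],"gripper":30},{"delta_rot":[0,0,0],"linear":[0,0,0.001],"gripper":30},{"delta_rot":[0,0,0],"linear":[0,0,0],"gripper":30},{"delta_rot":[0,0,0],"linear":[0,0,0],"gripper":30}]'
python3 -m crank '[{"delta_rot":[0,0,0],"linear":[0,0,0.001],"gripper":30},{"delta_rot":[0,0,0],"linear":[0,0,0],"gripper":30}]'
python3 -m crank '[{"delta_rot":[0,0,0],"linear":[0,0,0.001],"gripper":30},{"delta_rot":[0,0,0],"linear":[0,0,0],"gripper":30}]'
```

```text
time_s: 8.35
tcp_pos: [0.6095, 0.1469, 0.0545]
ee_rot: [[-0.204, -0.979, 0.001], [-0.979, 0.204, 0.0], [-0.0, -0.001, -1.0]]
wrist_force: [0.3, 0.3, -3.9]
gripper_width: 0.541
time_s: 8.6
tcp_pos: [0.6092, 0.1468, 0.053]
ee_rot: [[-0.205, -0.979, -0.0], [-0.979, 0.205, -0.0], [0.0, 0.0, -1.0]]
wrist_force: [-0.5, 0.7, -3.8]
gripper_width: 0.54
time_s: 8.85
tcp_pos: [0.6093, 0.1468, 0.0524]
ee_rot: [[-0.204, -0.979, 0.0], [-0.979, 0.204, 0.0], [-0.0, -0.0, -1.0]]
wrist_force: [0.2, -0.5, -1.5]
gripper_width: 0.534
```

```bash
python3 -m crank '[{"delta_rot":[0,0,0],"linear":[0,0,0.0006],"gripper":30},{"delta_rot":[0,0,0],"linear":[0,0,0],"gripper":30}]'
python3 -m crank '[{"delta_rot":[0,0,0],"linear":[0,0,0],"gripper":58},{"delta_rot":[0,0,0],"linear":[0,0,0],"gripper":65},{"delta_rot":[0,0,0],"linear":[0,0,0],"gripper":80},{"delta_rot":[0,0,0],"linear":[0,0,0],"gripper":100},{"delta_rot":[0,0,0],"linear":[0,0,0],"gripper":100},{"delta_rot":[0,0,0],"linear":[0,0,-0.02],"gripper":100},{"delta_rot":[0,0,0],"linear":[0,0,-0.03],"gripper":100},{"delta_rot":[0,0,0],"linear":[0,0,-0.04],"gripper":100},{"delta_rot":[0,0,0],"linear":[0,0,-0.02],"gripper":100}]'
python3 -c "
from h import *
go((.433,-.1035,.15),(.433,-.1035,.032))"
```

```text
time_s: 9.1
tcp_pos: [0.6095, 0.1469, 0.0523]
ee_rot: [[-0.204, -0.979, 0.001], [-0.979, 0.204, 0.0], [-0.0, -0.001, -1.0]]
wrist_force: [-1.6, 0.7, 2.8]
gripper_width: 0.536
time_s: 10.22
tcp_pos: [0.6102, 0.1471, 0.1641]
ee_rot: [[-0.204, -0.979, 0.004], [-0.979, 0.204, 0.001], [-0.002, -0.003, -1.0]]
wrist_force: [0.6, 0.5, -0.1]
gripper_width: 0.998
t 10.22 tcp [0.6102 0.1471 0.1641] w 0.998 F [ 0.6  0.5 -0.1] j [ 28.  25.  -4.   0. -61. -40.]
yaw y 168.22 tilt z [ 0.0036  0.0014 -1.    ]
(0.433, -0.1035, 0.15) tool shift [0.2816 0.1223 0.0131]
(0.433, -0.1035, 0.032) tool shift [0.0002 0.0004 0.118 ]
```

```bash
python3 -m crank '[{"delta_rot":[0,0,0],"linear":[0.02,0.009,0],"gripper":72},{"delta_rot":[0,0,0],"linear":[0.04,0.017,0],"gripper":72},{"delta_rot":[0,0,0],"linear":[0.045,0.02,0],"gripper":72},{"delta_rot":[0,0,0],"linear":[0.045,0.02,0],"gripper":72},{"delta_rot":[0,0,0],"linear":[0.045,0.02,0],"gripper":72},{"delta_rot":[0,0,0],"linear":[0.045,0.02,0],"gripper":72},{"delta_rot":[0,0,0],"linear":[0.03,0.012,0],"gripper":72},{"delta_rot":[0,0,0],"linear":[0.0116,0.0043,0.01],"gripper":72},{"delta_rot":[0,0,0],"linear":[0,0,0],"gripper":72},{"delta_rot":[0,0,0],"linear":[0,0,0],"gripper":72}]'
python3 - <<'E'
from h import *
go((.433,-.1035,.032))
c=cam()
cv2.imwrite("pics/s5.png",cv2.resize(c["side"]["img"][130:300,210:450],None,fx=3.3,fy=3.3,interpolation=cv2.INTER_CUBIC))
E
```

```text
time_s: 11.48
tcp_pos: [0.4327, -0.1033, 0.1514]
ee_rot: [[-0.204, -0.979, 0.0], [-0.979, 0.204, -0.0], [0.0, -0.0, -1.0]]
wrist_force: [-0.1, 0.2, -0.1]
gripper_width: 0.722
t 11.47 tcp [ 0.4327 -0.1033  0.1514] w 0.722 F [-0.1  0.2 -0.1] j [  8.   9. -30.   0. -52. -19.]
yaw y 168.25 tilt z [ 2.e-04 -2.e-04 -1.e+00]
(0.433, -0.1035, 0.032) tool shift [ 1.000e-04 -3.000e-04  1.194e-01]
```

View pics/s5.png

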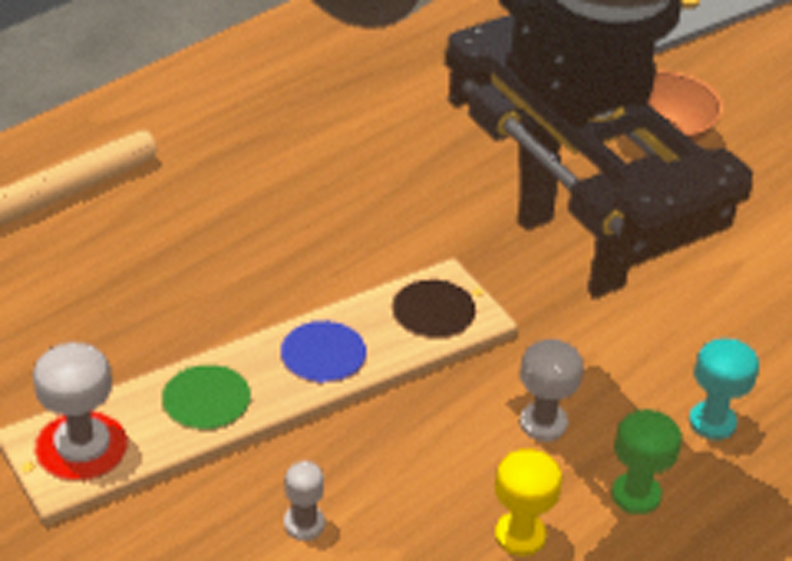

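stake_48 stands upright on red, with its foot at about the pad centre. Descending on stake_40 and gripping it.

```bash
python3 -m crank '[{"delta_rot":[0,0,0],"linear":[0,0,0.025],"gripper":72},{"delta_rot":[0,0,0],"linear":[0,0,0.03],"gripper":72},{"delta_rot":[0,0,0],"linear":[0,0,0.03],"gripper":72},{"delta_rot":[0,0,0],"linear":[0,0,0.025],"gripper":72},{"delta_rot":[0,0,0],"linear":[0,0,0.01],"gripper":72},{"delta_rot":[0,0,0],"linear":[0,0,0],"gripper":72},{"delta_rot":[0,0,0],"linear":[0,0,0],"gripper":72}]'
python3 -m crank '[{"delta_rot":[0,0,0],"linear":[0,0,0],"gripper":60},{"delta_rot":[0,0,0],"linear":[0,0,0],"gripper":50},{"delta_rot":[0,0,0],"linear":[0,0,0],"gripper":40},{"delta_rot":[0,0,0],"linear":[0,0,0],"gripper":30},{"delta_rot":[0,0,0],"linear":[0,0,0],"gripper":20},{"delta_rot":[0,0,0],"linear":[0,0,0],"gripper":20}]'
python3 -m crank '[{"delta_rot":[0,0,0],"linear":[0,0,-0.015],"gripper":20},{"delta_rot":[0,0,0],"linear":[0,0,-0.03],"gripper":20},{"delta_rot":[0,0,0],"linear":[0,0,-0.03],"gripper":20},{"delta_rot":[0,0,0],"linear":[0,0,-0.03],"gripper":20},{"delta_rot":[0,0,0],"linear":[0,0,-0.005],"gripper":20},{"delta_rot":[0,0,0],"linear":[0,0,0],"gripper":20}]'
python3 -c "
from h import *
go((.591,.0588,.143))"
```

```text
time_s: 12.45
tcp_pos: [0.4329, -0.1037, 0.0323]
ee_rot: [[-0.204, -0.979, 0.002], [-0.979, 0.204, 0.0], [-0.001, -0.002, -1.0]]
wrist_force: [-0.3, 0.6, -0.8]
gripper_width: 0.72
time_s: 13.2
tcp_pos: [0.433, -0.1038, 0.0319]
ee_rot: [[-0.204, -0.979, 0.002], [-0.979, 0.204, -0.0], [-0.0, -0.002, -1.0]]
wrist_force: [2.0, -1.4, 4.3]
gripper_width: 0.444
time_s: 13.95
tcp_pos: [0.4304, -0.1037, 0.1401]
ee_rot: [[-0.205, -0.979, -0.003], [-0.979, 0.205, 0.001], [0.0, 0.003, -1.0]]
wrist_force: [-0.8, 1.4, -3.4]
gripper_width: 0.444
t 13.95 tcp [ 0.4304 -0.1037  0.1401] w 0.444 F [-0.8  1.4 -3.4] j [  8.   9. -31.  -0. -50. -19.]
yaw y 168.15 tilt z [-3.e-03  6.e-04 -1.e+00]
(0.591, 0.0588, 0.143) tool shift [-0.192  -0.1238 -0.0033]
```

```bash
python3 -m crank '[{"delta_rot":[0,0,0],"linear":[-0.015,-0.0095,0],"gripper":20},{"delta_rot":[0,0,0],"linear":[-0.03,-0.019,0],"gripper":20},{"delta_rot":[0,0,0],"linear":[-0.04,-0.0255,0],"gripper":20},{"delta_rot":[0,0,0],"linear":[-0.04,-0.0255,0],"gripper":20},{"delta_rot":[0,0,0],"linear":[-0.035,-0.022,0],"gripper":20},{"delta_rot":[0,0,0],"linear":[-0.0216,-0.014,0],"gripper":20},{"delta_rot":[0,0,0],"linear":[-0.01,-0.006,0.015],"gripper":20},{"delta_rot":[0,0,0],"linear":[0,0,0.025],"gripper":20},{"delta_rot":[0,0,0],"linear":[0,0,0.013],"gripper":20},{"delta_rot":[0,0,0],"linear":[0,0,0],"gripper":20}]'
python3 -m crank '[{"delta_rot":[0,0,0],"linear":[0,0,0],"gripper":20}]'
python3 - <<'E'
from h import *
go((.5913,.059,.049))
c=cam()
cv2.imwrite("pics/s6.png",cv2.resize(c["side"]["img"][160:300,200:360],None,fx=4.2,fy=4.2,interpolation=cv2.INTER_CUBIC))
E
```

```text
time_s: 15.2
tcp_pos: [0.5886, 0.0582, 0.0865]
ee_rot: [[-0.205, -0.979, -0.004], [-0.979, 0.205, -0.001], [0.002, 0.004, -1.0]]
wrist_force: [-0.2, -0.1, -3.1]
gripper_width: 0.445
time_s: 15.32
tcp_pos: [0.5905, 0.0587, 0.0891]
ee_rot: [[-0.205, -0.979, 0.001], [-0.979, 0.205, 0.0], [-0.0, -0.001, -1.0]]
wrist_force: [-0.1, -0.2, -2.2]
gripper_width: 0.447
t 15.32 tcp [0.5905 0.0587 0.0891] w 0.447 F [-0.1 -0.2 -2.2] j [ 21.  26. -14.   0. -50. -33.]
yaw y 168.19 tilt z [ 1.3e-03  1.0e-04 -1.0e+00]
(0.5913, 0.059, 0.049) tool shift [-0.0004 -0.0007  0.0401]
```

View pics/s6.png

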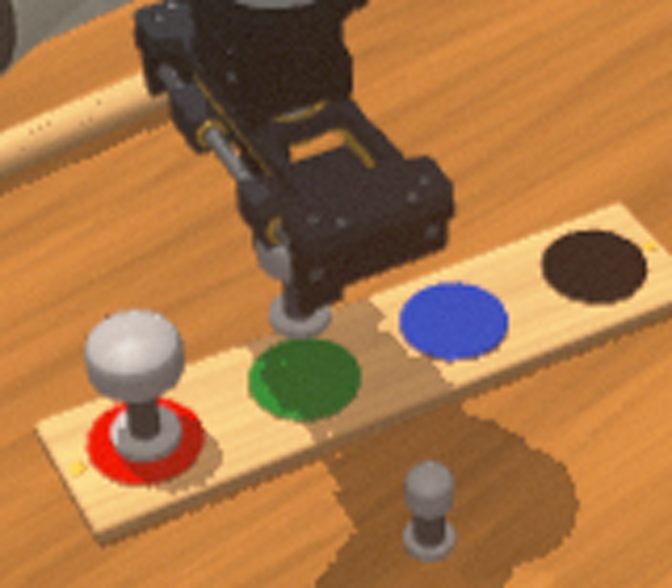

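Foot at crop (300,318) and green pad at (305,379).

Run:
```python
from h import *
c=cam()["side"]
def f(x,y):return 200+x/4.2,160+y/4.2
a=ray(c,*f(300,318),.0605);b=ray(c,*f(305,379),.015);print(a,b,b-a)
a=ray(c,*f(146,432),.021);b=ray(c,*f(146,441),.015);print("48",a,b,b-a)
```

```text
[0.58782806 0.06203577] [0.58830598 0.06114407] [ 0.00047792 -0.0008917 ]
48 [0.6064643  0.14826344] [0.60629603 0.14912623] [-0.00016827  0.00086279]
```

```bash
python3 -m crank '[{"delta_rot":[0,0,0],"linear":[0,-0.0006,0.015],"gripper":20},{"delta_rot":[0,0,0],"linear":[0,0,0.013],"gripper":20},{"delta_rot":[0,0,0],"linear":[0,0,0.008],"gripper":20},{"delta_rot":[0,0,0],"linear":[0,0,0.003],"gripper":20},{"delta_rot":[0,0,0],"linear":[0,0,0.001],"gripper":20},{"delta_rot":[0,0,0],"linear":[0,0,0],"gripper":20},{"delta_rot":[0,0,0],"linear":[0,0,0],"gripper":20}]'
python3 -m crank '[{"delta_rot":[0,0,0],"linear":[0,0,0.001],"gripper":20},{"delta_rot":[0,0,0],"linear":[0,0,0],"gripper":20}]'
python3 -m crank '[{"delta_rot":[0,0,0],"linear":[0,0,0.0007],"gripper":20},{"delta_rot":[0,0,0],"linear":[0,0,0],"gripper":20}]'
```

```text
time_s: 16.4
tcp_pos: [0.5909, 0.0588, 0.0489]
ee_rot: [[-0.205, -0.979, 0.001], [-0.979, 0.205, 0.0], [-0.0, -0.001, -1.0]]
wrist_force: [0.2, 0.8, -2.4]
gripper_width: 0.449
time_s: 16.65
tcp_pos: [0.5906, 0.0587, 0.0475]
ee_rot: [[-0.205, -0.979, 0.0], [-0.979, 0.205, 0.0], [-0.0, -0.0, -1.0]]
wrist_force: [-0.8, -0.0, -3.1]
gripper_width: 0.445
time_s: 16.9
tcp_pos: [0.5908, 0.0587, 0.047]
ee_rot: [[-0.204, -0.979, 0.0], [-0.979, 0.204, 0.0], [-0.0, -0.0, -1.0]]
wrist_force: [-0.3, -0.4, -0.7]
gripper_width: 0.446
```

```bash
python3 -m crank '[{"delta_rot":[0,0,0],"linear":[0,0,0.0006],"gripper":20},{"delta_rot":[0,0,0],"linear":[0,0,0],"gripper":20}]'
python3 -m crank '[{"delta_rot":[0,0,0],"linear":[0,0,0],"gripper":49},{"delta_rot":[0,0,0],"linear":[0,0,0],"gripper":56},{"delta_rot":[0,0,0],"linear":[0,0,0],"gripper":70},{"delta_rot":[0,0,0],"linear":[0,0,0],"gripper":90},{"delta_rot":[0,0,0],"linear":[0,0,0],"gripper":90},{"delta_rot":[0,0,0],"linear":[0,0,-0.02],"gripper":90},{"delta_rot":[0,0,0],"linear":[0,0,-0.03],"gripper":90},{"delta_rot":[0,0,0],"linear":[0,0,-0.04],"gripper":90},{"delta_rot":[0,0,0],"linear":[0,0,-0.02],"gripper":90}]'
python3 -c "
from h import *
go((.4650,.2392,.15),(.465,.2392,.0263))"
```

```text
time_s: 17.15
tcp_pos: [0.5909, 0.0588, 0.0469]
ee_rot: [[-0.204, -0.979, 0.001], [-0.979, 0.204, 0.0], [-0.0, -0.001, -1.0]]
wrist_force: [-1.9, 0.2, 3.9]
gripper_width: 0.442
time_s: 18.27
tcp_pos: [0.5916, 0.059, 0.1587]
ee_rot: [[-0.204, -0.979, 0.004], [-0.979, 0.204, 0.001], [-0.002, -0.003, -1.0]]
wrist_force: [0.1, 0.1, -0.4]
gripper_width: 0.901
t 18.27 tcp [0.5916 0.059  0.1587] w 0.901 F [ 0.1  0.1 -0.4] j [ 21.  22.  -9.   0. -58. -33.]
yaw y 168.21 tilt z [ 3.7e-03  9.0e-04 -1.0e+00]
(0.465, 0.2392, 0.15) tool shift [-0.1506  0.1608  0.0084]
(0.465, 0.2392, 0.0263) tool shift [0.0002 0.0004 0.1237]
```

```bash
python3 -m crank '[{"delta_rot":[0,0,0],"linear":[-0.015,0.016,0],"gripper":80},{"delta_rot":[0,0,0],"linear":[-0.03,0.032,0],"gripper":80},{"delta_rot":[0,0,0],"linear":[-0.035,0.037,0],"gripper":80},{"delta_rot":[0,0,0],"linear":[-0.035,0.037,0],"gripper":80},{"delta_rot":[0,0,0],"linear":[-0.025,0.028,0],"gripper":80},{"delta_rot":[0,0,0],"linear":[-0.0106,0.0108,0.0084],"gripper":80},{"delta_rot":[0,0,0],"linear":[0,0,0.025],"gripper":80},{"delta_rot":[0,0,0],"linear":[0,0,0],"gripper":80},{"delta_rot":[0,0,0],"linear":[0,0,0],"gripper":80}]'
python3 - <<'E'
from h import *
go((.465,.2392,.0263))
c=cam()
cv2.imwrite("pics/s7.png",cv2.resize(c["side"]["img"][190:360,150:350],None,fx=3.5,fy=3.5,interpolation=cv2.INTER_CUBIC))
E
```

```text
time_s: 19.4
tcp_pos: [0.4647, 0.2388, 0.1231]
ee_rot: [[-0.205, -0.979, 0.001], [-0.979, 0.205, -0.0], [-0.0, -0.001, -1.0]]
wrist_force: [-0.4, -0.3, -0.3]
gripper_width: 0.799
t 19.4 tcp [0.4647 0.2388 0.1231] w 0.799 F [-0.4 -0.3 -0.3] j [ 45.  18. -22.   0. -50. -57.]
yaw y 168.16 tilt z [ 5.e-04 -1.e-04 -1.e+00]
(0.465, 0.2392, 0.0263) tool shift [-0.0005 -0.0001  0.0968]
```

View pics/s7.png

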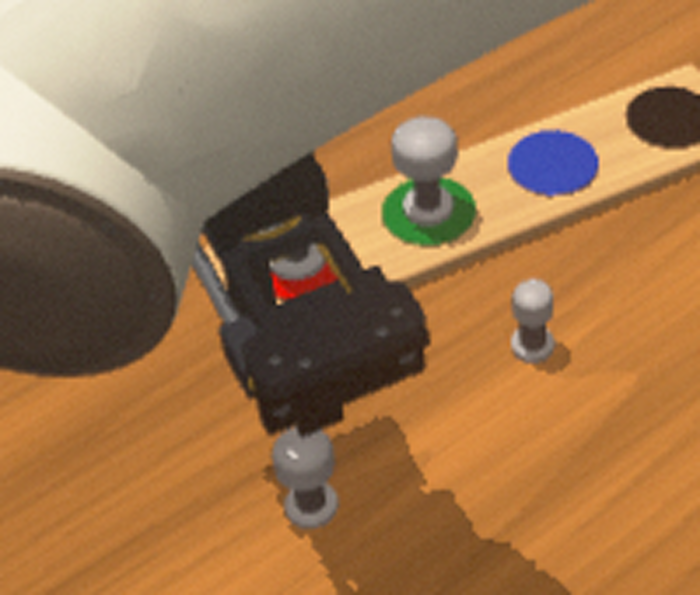

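stake_40 stands on green. The gripper is over stake_32 at crop (305,470) with clear space. Descending and gripping.

```bash
python3 -m crank '[{"delta_rot":[0,0,0],"linear":[0,0,0.025],"gripper":80},{"delta_rot":[0,0,0],"linear":[0,0,0.03],"gripper":80},{"delta_rot":[0,0,0],"linear":[0,0,0.027],"gripper":80},{"delta_rot":[0,0,0],"linear":[0,0,0.015],"gripper":80},{"delta_rot":[0,0,0],"linear":[0,0,0],"gripper":80},{"delta_rot":[0,0,0],"linear":[0,0,0],"gripper":80}]'
python3 -m crank '[{"delta_rot":[0,0,0],"linear":[0,0,0],"gripper":65},{"delta_rot":[0,0,0],"linear":[0,0,0],"gripper":52},{"delta_rot":[0,0,0],"linear":[0,0,0],"gripper":42},{"delta_rot":[0,0,0],"linear":[0,0,0],"gripper":32},{"delta_rot":[0,0,0],"linear":[0,0,0],"gripper":22},{"delta_rot":[0,0,0],"linear":[0,0,0],"gripper":12},{"delta_rot":[0,0,0],"linear":[0,0,0],"gripper":12}]'
python3 -m crank '[{"delta_rot":[0,0,0],"linear":[0,0,-0.015],"gripper":12},{"delta_rot":[0,0,0],"linear":[0,0,-0.03],"gripper":12},{"delta_rot":[0,0,0],"linear":[0,0,-0.03],"gripper":12},{"delta_rot":[0,0,0],"linear":[0,0,-0.03],"gripper":12},{"delta_rot":[0,0,0],"linear":[0,0,-0.015],"gripper":12},{"delta_rot":[0,0,0],"linear":[0,0,0],"gripper":12},{"delta_rot":[0,0,0],"linear":[0,0,0],"gripper":12}]'
python3 -c "
from h import *
go((.573,-.029,.145))"
```

```text
time_s: 20.25
tcp_pos: [0.4648, 0.2396, 0.0268]
ee_rot: [[-0.204, -0.979, 0.002], [-0.979, 0.204, 0.001], [-0.002, -0.001, -1.0]]
wrist_force: [-0.0, -0.2, 0.2]
gripper_width: 0.802
time_s: 21.12
tcp_pos: [0.4644, 0.2392, 0.0259]
ee_rot: [[-0.204, -0.979, 0.001], [-0.979, 0.204, 0.0], [-0.001, -0.001, -1.0]]
wrist_force: [1.3, -1.3, 1.9]
gripper_width: 0.35
time_s: 22.0
tcp_pos: [0.4631, 0.2384, 0.1445]
ee_rot: [[-0.205, -0.979, -0.002], [-0.979, 0.205, -0.002], [0.002, 0.002, -1.0]]
wrist_force: [0.0, -0.4, -2.0]
gripper_width: 0.351
t 22.0 tcp [0.4631 0.2384 0.1445] w 0.351 F [ 0.  -0.4 -2. ] j [ 45.  16. -20.  -0. -54. -57.]
yaw y 168.17 tilt z [-0.0024 -0.0015 -1.    ]
(0.573, -0.029, 0.145) tool shift [ 0.2392 -0.1624 -0.0004]
```

```bash
python3 -m crank '[{"delta_rot":[0,0,0],"linear":[0.015,-0.01,0],"gripper":12},{"delta_rot":[0,0,0],"linear":[0.033,-0.022,0],"gripper":12},{"delta_rot":[0,0,0],"linear":[0.044,-0.03,0],"gripper":12},{"delta_rot":[0,0,0],"linear":[0.045,-0.03,0],"gripper":12},{"delta_rot":[0,0,0],"linear":[0.045,-0.03,0],"gripper":12},{"delta_rot":[0,0,0],"linear":[0.034,-0.024,0],"gripper":12},{"delta_rot":[0,0,0],"linear":[0.018,-0.012,0],"gripper":12},{"delta_rot":[0,0,0],"linear":[0.0055,-0.0035,0],"gripper":12},{"delta_rot":[0,0,0],"linear":[0,0,0],"gripper":12}]'
python3 -m crank '[{"delta_rot":[0,0,0],"linear":[0,0,0.02],"gripper":12},{"delta_rot":[0,0,0],"linear":[0,0,0.025],"gripper":12},{"delta_rot":[0,0,0],"linear":[0,0,0.012],"gripper":12},{"delta_rot":[0,0,0],"linear":[0,0,0],"gripper":12},{"delta_rot":[0,0,0],"linear":[0,0,0],"gripper":12}]'
python3 - <<'E'
from h import *
go((.573,-.029,.0409))
c=cam()
cv2.imwrite("pics/s8.png",cv2.resize(c["side"]["img"][150:290,240:400],None,fx=4.2,fy=4.2,interpolation=cv2.INTER_CUBIC))
E
```

```text
time_s: 23.12
tcp_pos: [0.5726, -0.0289, 0.145]
ee_rot: [[-0.205, -0.979, -0.002], [-0.979, 0.205, -0.0], [0.0, 0.002, -1.0]]
wrist_force: [-0.9, 0.2, -1.8]
gripper_width: 0.357
time_s: 23.75
tcp_pos: [0.5739, -0.0281, 0.0897]
ee_rot: [[-0.204, -0.979, 0.002], [-0.979, 0.204, 0.0], [-0.0, -0.002, -1.0]]
wrist_force: [-0.5, 0.5, -2.0]
gripper_width: 0.353
t 23.75 tcp [ 0.5739 -0.0281  0.0897] w 0.353 F [-0.5  0.5 -2. ] j [ 13.  25. -17.   0. -49. -25.]
yaw y 168.25 tilt z [ 1.9e-03  1.0e-04 -1.0e+00]
(0.573, -0.029, 0.0409) tool shift [0.0011 0.0008 0.0488]
```

View pics/s8.png

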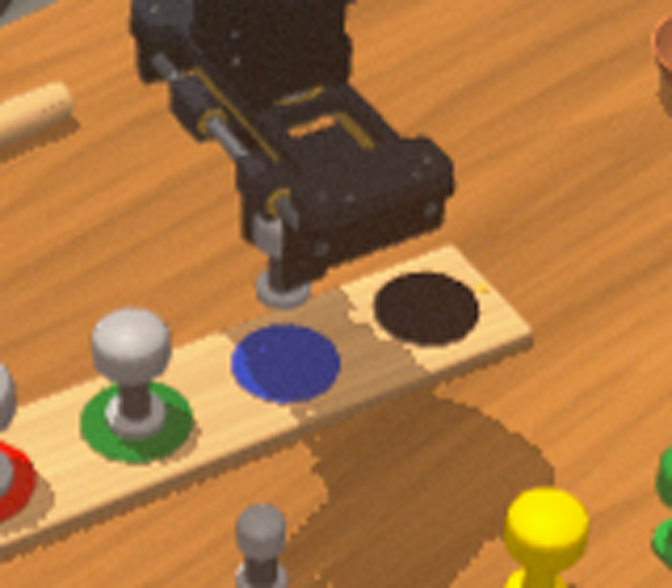

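Foot centre at crop (283,288) and blue pad at (286,363).

Run:
```python
from h import *
c=cam()["side"]
def f(x,y):return 240+x/4.2,150+y/4.2
a=ray(c,*f(283,288),.0670);b=ray(c,*f(286,363),.015);print(a,b,b-a)
a=ray(c,*f(135,414),.021);b=ray(c,*f(137,421),.015);print("40",a,b,b-a)
```

```text
[ 0.57366485 -0.02693408] [ 0.5703137  -0.02651143] [-0.00335116  0.00042265]
40 [0.588231  0.0621664] [0.58830598 0.06114407] [ 7.49764249e-05 -1.02232544e-03]
```

```bash
python3 -m crank '[{"delta_rot":[0,0,0],"linear":[0.0005,0.0012,0.015],"gripper":12},{"delta_rot":[0,0,0],"linear":[0,0,0.016],"gripper":12},{"delta_rot":[0,0,0],"linear":[0,0,0.009],"gripper":12},{"delta_rot":[0,0,0],"linear":[0,0,0.004],"gripper":12},{"delta_rot":[0,0,0],"linear":[0,0,0],"gripper":12},{"delta_rot":[0,0,0],"linear":[0,0,0],"gripper":12}]'
python3 - <<'E'
from h import *
go((.573,-.029,.0409))
c=cam()
cv2.imwrite("pics/s9.png",cv2.resize(c["side"]["img"][200:260,270:350],None,fx=8,fy=8,interpolation=cv2.INTER_CUBIC))
E
```

```text
time_s: 24.7
tcp_pos: [0.5723, -0.0286, 0.0452]
ee_rot: [[-0.204, -0.979, 0.001], [-0.979, 0.204, 0.0], [-0.0, -0.001, -1.0]]
wrist_force: [0.6, -0.2, -1.9]
gripper_width: 0.353
t 24.7 tcp [ 0.5723 -0.0286  0.0452] w 0.353 F [ 0.6 -0.2 -1.9] j [ 13.  28. -19.   0. -43. -25.]
yaw y 168.21 tilt z [ 1.e-03  1.e-04 -1.e+00]
(0.573, -0.029, 0.0409) tool shift [ 0.0002 -0.0008  0.0043]
```

View pics/s9.png

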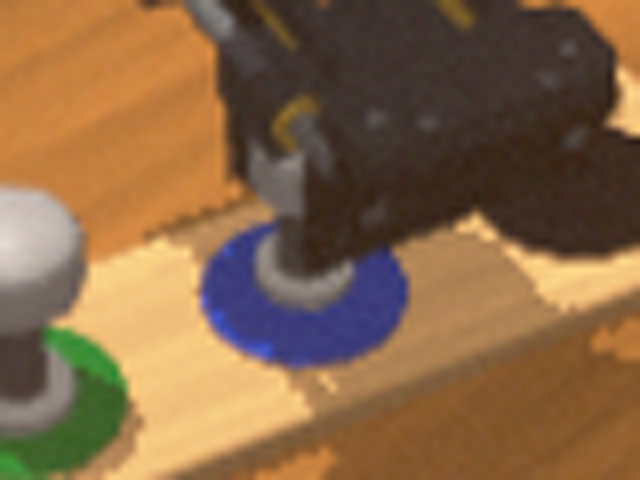

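The foot is nearly centred on blue; projecting its underside down gives (305,290) against pad centre (305,294). Lowering.

```bash
python3 -m crank '[{"delta_rot":[0,0,0],"linear":[0,0,0.002],"gripper":12},{"delta_rot":[0,0,0],"linear":[0,0,0.001],"gripper":12},{"delta_rot":[0,0,0],"linear":[0,0,0],"gripper":12}]'
python3 -m crank '[{"delta_rot":[0,0,0],"linear":[0,0,0.001],"gripper":12},{"delta_rot":[0,0,0],"linear":[0,0,0],"gripper":12}]'
python3 -m crank '[{"delta_rot":[0,0,0],"linear":[0,0,0.0006],"gripper":12},{"delta_rot":[0,0,0],"linear":[0,0,0],"gripper":12}]'
```

```text
time_s: 25.18
tcp_pos: [0.5718, -0.0287, 0.0417]
ee_rot: [[-0.205, -0.979, -0.0], [-0.979, 0.205, -0.0], [0.0, 0.0, -1.0]]
wrist_force: [-1.0, 0.5, -1.4]
gripper_width: 0.357
time_s: 25.42
tcp_pos: [0.572, -0.0287, 0.041]
ee_rot: [[-0.204, -0.979, 0.0], [-0.979, 0.204, -0.0], [-0.0, -0.0, -1.0]]
wrist_force: [-0.4, 0.4, -0.3]
gripper_width: 0.355
time_s: 25.68
tcp_pos: [0.5721, -0.0287, 0.0408]
ee_rot: [[-0.204, -0.979, 0.001], [-0.979, 0.204, -0.0], [-0.0, -0.001, -1.0]]
wrist_force: [-0.9, 0.7, 3.8]
gripper_width: 0.351
```

```bash
python3 -m crank '[{"delta_rot":[0,0,0],"linear":[0,0,0],"gripper":40},{"delta_rot":[0,0,0],"linear":[0,0,0],"gripper":46},{"delta_rot":[0,0,0],"linear":[0,0,0],"gripper":60},{"delta_rot":[0,0,0],"linear":[0,0,0],"gripper":75},{"delta_rot":[0,0,0],"linear":[0,0,0],"gripper":75},{"delta_rot":[0,0,0],"linear":[0,0,-0.02],"gripper":75},{"delta_rot":[0,0,0],"linear":[0,0,-0.03],"gripper":75},{"delta_rot":[0,0,0],"linear":[0,0,-0.04],"gripper":75},{"delta_rot":[0,0,0],"linear":[0,0,-0.015],"gripper":75}]'
python3 -c "
from h import *
go((.4715,.075,.145),(.4715,.075,.021))"
```

```text
time_s: 26.8
tcp_pos: [0.5731, -0.0285, 0.1477]
ee_rot: [[-0.204, -0.979, 0.005], [-0.979, 0.204, 0.001], [-0.002, -0.004, -1.0]]
wrist_force: [0.3, -0.2, 0.2]
gripper_width: 0.754
t 26.8 tcp [ 0.5731 -0.0285  0.1477] w 0.754 F [ 0.3 -0.2  0.2] j [ 13.  21. -13.   0. -56. -25.]
yaw y 168.21 tilt z [ 4.6e-03  7.0e-04 -1.0e+00]
(0.4715, 0.075, 0.145) tool shift [-0.0806  0.1206  0.0023]
(0.4715, 0.075, 0.021) tool shift [0.0002 0.0005 0.124 ]
```

```bash
python3 -m crank '[{"delta_rot":[0,0,0],"linear":[-0.01,0.015,0],"gripper":65},{"delta_rot":[0,0,0],"linear":[-0.02,0.03,0],"gripper":65},{"delta_rot":[0,0,0],"linear":[-0.022,0.032,0],"gripper":65},{"delta_rot":[0,0,0],"linear":[-0.018,0.028,0],"gripper":65},{"delta_rot":[0,0,0],"linear":[-0.008,0.012,0],"gripper":65},{"delta_rot":[0,0,0],"linear":[-0.0025,0.0036,0],"gripper":65},{"delta_rot":[0,0,0],"linear":[0,0,0.025],"gripper":65},{"delta_rot":[0,0,0],"linear":[0,0,0],"gripper":65},{"delta_rot":[0,0,0],"linear":[0,0,0],"gripper":65}]'
python3 - <<'E'
from h import *
go((.4715,.075,.0225))
c=cam()
cv2.imwrite("pics/s10.png",cv2.resize(c["side"]["img"][170:310,210:390],None,fx=4.2,fy=4.2,interpolation=cv2.INTER_CUBIC))
E
```

```text
time_s: 27.92
tcp_pos: [0.4709, 0.0745, 0.1204]
ee_rot: [[-0.205, -0.979, 0.0], [-0.979, 0.205, -0.0], [0.0, -0.0, -1.0]]
wrist_force: [0.2, -0.4, -0.7]
gripper_width: 0.651
t 27.93 tcp [0.4709 0.0745 0.1204] w 0.651 F [ 0.2 -0.4 -0.7] j [ 29.  14. -28.   0. -48. -40.]
yaw y 168.17 tilt z [ 4.e-04 -3.e-04 -1.e+00]
(0.4715, 0.075, 0.0225) tool shift [-0.0006 -0.0004  0.0979]
```

View pics/s10.png

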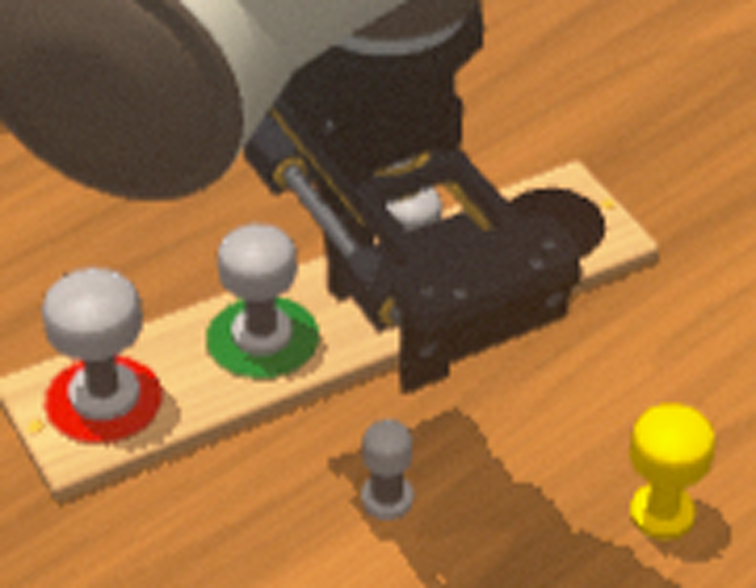

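stake_24 at crop (387,470) is below the fingers and clear of its neighbours. Descending and gripping.

```bash
python3 -m crank '[{"delta_rot":[0,0,0],"linear":[0,0,0.025],"gripper":65},{"delta_rot":[0,0,0],"linear":[0,0,0.03],"gripper":65},{"delta_rot":[0,0,0],"linear":[0,0,0.028],"gripper":65},{"delta_rot":[0,0,0],"linear":[0,0,0.0145],"gripper":65},{"delta_rot":[0,0,0],"linear":[0,0,0],"gripper":65},{"delta_rot":[0,0,0],"linear":[0,0,0],"gripper":65}]'
python3 -m crank '[{"delta_rot":[0,0,0],"linear":[0,0,0],"gripper":50},{"delta_rot":[0,0,0],"linear":[0,0,0],"gripper":40},{"delta_rot":[0,0,0],"linear":[0,0,0],"gripper":32},{"delta_rot":[0,0,0],"linear":[0,0,0],"gripper":24},{"delta_rot":[0,0,0],"linear":[0,0,0],"gripper":14},{"delta_rot":[0,0,0],"linear":[0,0,0],"gripper":5},{"delta_rot":[0,0,0],"linear":[0,0,0],"gripper":5}]'
python3 -m crank '[{"delta_rot":[0,0,0],"linear":[0,0,-0.015],"gripper":5},{"delta_rot":[0,0,0],"linear":[0,0,-0.03],"gripper":5},{"delta_rot":[0,0,0],"linear":[0,0,-0.03],"gripper":5},{"delta_rot":[0,0,0],"linear":[0,0,-0.03],"gripper":5},{"delta_rot":[0,0,0],"linear":[0,0,-0.015],"gripper":5},{"delta_rot":[0,0,0],"linear":[0,0,0],"gripper":5},{"delta_rot":[0,0,0],"linear":[0,0,0],"gripper":5}]'
python3 -c "
from h import *
go((.5545,-.1167,.143))"
```

```text
time_s: 28.78
tcp_pos: [0.4711, 0.0751, 0.0235]
ee_rot: [[-0.204, -0.979, 0.002], [-0.979, 0.204, 0.001], [-0.001, -0.002, -1.0]]
wrist_force: [0.3, 0.1, 0.5]
gripper_width: 0.651
time_s: 29.65
tcp_pos: [0.4706, 0.0749, 0.0228]
ee_rot: [[-0.204, -0.979, 0.001], [-0.979, 0.204, 0.0], [-0.0, -0.001, -1.0]]
wrist_force: [0.9, -0.8, 2.1]
gripper_width: 0.259
time_s: 30.52
tcp_pos: [0.4693, 0.0744, 0.1415]
ee_rot: [[-0.205, -0.979, -0.002], [-0.979, 0.205, -0.001], [0.001, 0.002, -1.0]]
wrist_force: [-0.0, 0.4, -0.9]
gripper_width: 0.259
t 30.52 tcp [0.4693 0.0744 0.1415] w 0.259 F [-0.   0.4 -0.9] j [ 29.  12. -27.  -0. -51. -40.]
yaw y 168.17 tilt z [-2.4e-03 -7.0e-04 -1.0e+00]
(0.5545, -0.1167, 0.143) tool shift [ 0.1696 -0.1226 -0.0015]
```

```bash
python3 -m crank '[{"delta_rot":[0,0,0],"linear":[0.012,-0.009,0],"gripper":5},{"delta_rot":[0,0,0],"linear":[0.03,-0.021,0],"gripper":5},{"delta_rot":[0,0,0],"linear":[0.038,-0.027,0],"gripper":5},{"delta_rot":[0,0,0],"linear":[0.038,-0.027,0],"gripper":5},{"delta_rot":[0,0,0],"linear":[0.03,-0.022,0],"gripper":5},{"delta_rot":[0,0,0],"linear":[0.016,-0.0116,0],"gripper":5},{"delta_rot":[0,0,0],"linear":[0.0056,-0.0035,0],"gripper":5},{"delta_rot":[0,0,0],"linear":[0,0,0.02],"gripper":5},{"delta_rot":[0,0,0],"linear":[0,0,0.025],"gripper":5},{"delta_rot":[0,0,0],"linear":[0,0,0.025],"gripper":5}]'
python3 -m crank '[{"delta_rot":[0,0,0],"linear":[0,0,0.02],"gripper":5},{"delta_rot":[0,0,0],"linear":[0,0,0.008],"gripper":5},{"delta_rot":[0,0,0],"linear":[0,0,0],"gripper":5},{"delta_rot":[0,0,0],"linear":[0,0,0],"gripper":5}]'
python3 - <<'E'
from h import *
go((.5545,-.1167,.0378))
c=cam()
cv2.imwrite("pics/s11.png",cv2.resize(c["side"]["img"][190:250,300:380],None,fx=8,fy=8,interpolation=cv2.INTER_CUBIC))
E
```

```text
time_s: 31.78
tcp_pos: [0.5537, -0.1151, 0.072]
ee_rot: [[-0.203, -0.979, -0.0], [-0.979, 0.203, 0.0], [-0.0, 0.0, -1.0]]
wrist_force: [0.8, 0.1, -0.4]
gripper_width: 0.255
time_s: 32.28
tcp_pos: [0.5548, -0.1158, 0.0456]
ee_rot: [[-0.204, -0.979, 0.002], [-0.979, 0.204, -0.0], [-0.0, -0.002, -1.0]]
wrist_force: [0.6, -0.3, -0.3]
gripper_width: 0.256
t 32.27 tcp [ 0.5548 -0.1158  0.0456] w 0.256 F [ 0.6 -0.3 -0.3] j [  5.  27. -20.   0. -42. -16.]
yaw y 168.23 tilt z [ 0.0018 -0.     -1.    ]
(0.5545, -0.1167, 0.0378) tool shift [0.001  0.0001 0.0078]
```

View pics/s11.png

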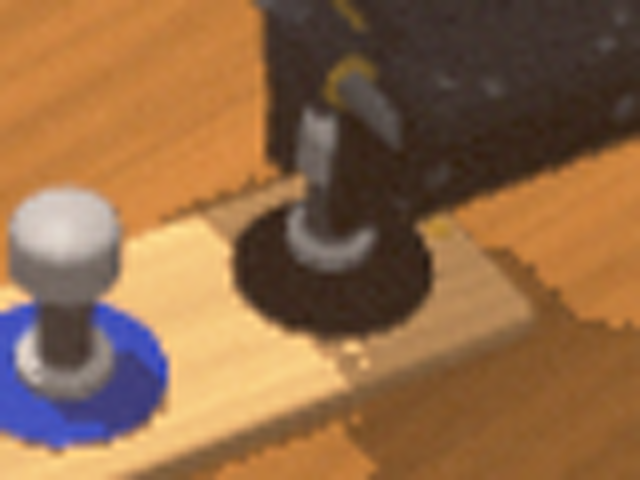

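Foot underside projects to (331,265) and the black pad's centre is (332,267), so it is well centred. Lowering.

```bash
python3 -m crank '[{"delta_rot":[0,0,0],"linear":[0.0005,0,0.004],"gripper":5},{"delta_rot":[0,0,0],"linear":[0,0,0.002],"gripper":5},{"delta_rot":[0,0,0],"linear":[0,0,0],"gripper":5},{"delta_rot":[0,0,0],"linear":[0,0,0],"gripper":5}]'
python3 -m crank '[{"delta_rot":[0,0,0],"linear":[0,0,0.001],"gripper":5},{"delta_rot":[0,0,0],"linear":[0,0,0],"gripper":5}]'
python3 -m crank '[{"delta_rot":[0,0,0],"linear":[0,0,0.0006],"gripper":5},{"delta_rot":[0,0,0],"linear":[0,0,0],"gripper":5}]'
```

```text
time_s: 32.88
tcp_pos: [0.554, -0.1165, 0.0386]
ee_rot: [[-0.205, -0.979, -0.0], [-0.979, 0.205, -0.0], [0.0, 0.0, -1.0]]
wrist_force: [0.2, 0.4, -0.9]
gripper_width: 0.254
time_s: 33.12
tcp_pos: [0.5542, -0.1165, 0.0379]
ee_rot: [[-0.204, -0.979, 0.0], [-0.979, 0.204, -0.0], [-0.0, -0.0, -1.0]]
wrist_force: [-0.3, 1.6, 0.4]
gripper_width: 0.259
time_s: 33.38
tcp_pos: [0.5543, -0.1165, 0.0377]
ee_rot: [[-0.204, -0.979, 0.001], [-0.979, 0.204, -0.0], [0.0, -0.001, -1.0]]
wrist_force: [-1.3, -0.0, 5.4]
gripper_width: 0.257
```

```bash
python3 -m crank '[{"delta_rot":[0,0,0],"linear":[0,0,0],"gripper":30},{"delta_rot":[0,0,0],"linear":[0,0,0],"gripper":37},{"delta_rot":[0,0,0],"linear":[0,0,0],"gripper":50},{"delta_rot":[0,0,0],"linear":[0,0,0],"gripper":65},{"delta_rot":[0,0,0],"linear":[0,0,0],"gripper":65},{"delta_rot":[0,0,0],"linear":[0,0,-0.02],"gripper":65},{"delta_rot":[0,0,0],"linear":[0,0,-0.03],"gripper":65},{"delta_rot":[0,0,0],"linear":[0,0,-0.04],"gripper":65},{"delta_rot":[0,0,0],"linear":[0,0,-0.04],"gripper":65},{"delta_rot":[0,0,0],"linear":[0,0,-0.02],"gripper":65}]'
python3 -m crank '[{"delta_rot":[0,0,0],"linear":[0.02,0,-0.01],"gripper":65},{"delta_rot":[0,0,0],"linear":[0.04,0.01,0],"gripper":65},{"delta_rot":[0,0,0],"linear":[0.04,0.01,0],"gripper":65},{"delta_rot":[0,0,0],"linear":[0.04,0.01,0],"gripper":65},{"delta_rot":[0,0,0],"linear":[0.04,0.01,0],"gripper":65},{"delta_rot":[0,0,0],"linear":[0.04,0,0],"gripper":65},{"delta_rot":[0,0,0],"linear":[0.02,0,0],"gripper":65},{"delta_rot":[0,0,0],"linear":[0,0,0],"gripper":65},{"delta_rot":[0,0,0],"linear":[0,0,0],"gripper":65}]'
python3 - <<'E'
from h import *
go()
c=cam()
a=cv2.resize(c["side"]["img"][150:290,190:390],(800,560),interpolation=cv2.INTER_CUBIC); cv2.imwrite("pics/s12.png",a)
cv2.imwrite("pics/t12.png",c["top"]["img"])
E
```

```text
time_s: 34.62
tcp_pos: [0.5549, -0.1165, 0.1897]
ee_rot: [[-0.204, -0.979, 0.004], [-0.979, 0.204, -0.0], [-0.001, -0.004, -1.0]]
wrist_force: [0.8, -0.3, -0.2]
gripper_width: 0.648
time_s: 35.75
tcp_pos: [0.4657, -0.3427, 0.1967]
ee_rot: [[-0.204, -0.979, -0.001], [-0.979, 0.204, 0.001], [-0.0, 0.001, -1.0]]
wrist_force: [-0.2, -0.1, 0.2]
gripper_width: 0.649
t 35.75 tcp [ 0.4657 -0.3427  0.1967] w 0.649 F [-0.2 -0.1  0.2] j [-20.  19.  -9.  -0. -63.   9.]
yaw y 168.21 tilt z [-6.e-04  6.e-04 -1.e+00]
```

View pics/s12.png

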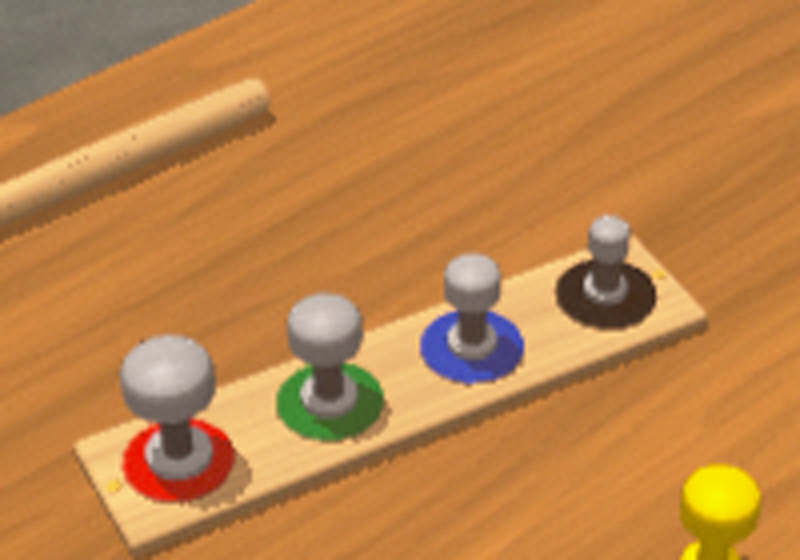

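View pics/t12.png

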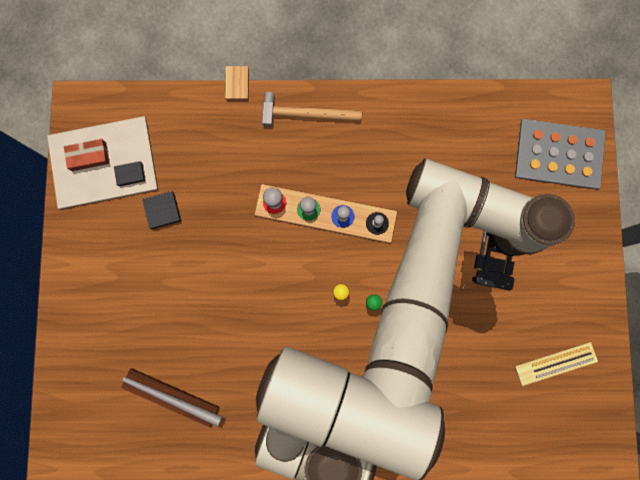

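All four stakes stand upright and centred in the right order. The arm hides the bowl from above, so I'll check it from the side.

Run:
```python
from h import *
cv2.imwrite("pics/s13.png",cam()["side"]["img"])
```

```text
(no output)
```

View pics/s13.png

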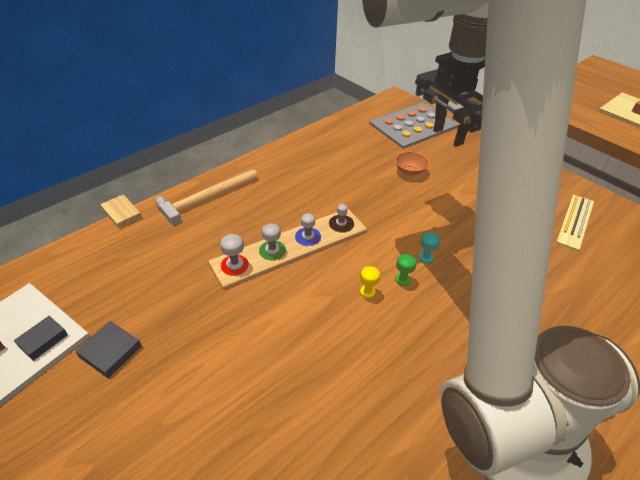

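The bowl (412,166), the block (109,348) and the look-alikes are where they were at the start. Handing in.

```bash
python3 -c "
from station import workorder
print(workorder.finish_job())"
```

```text
the job is handed in; nothing more can be done
None
```

All four stakes are in place and the job is handed in, at about 36 s of the 134 s allowed. stake_48 is on red, stake_40 on green, stake_32 on blue and stake_24 on black, each lowered until the wrist force showed contact before I let go.

- **Placement:** the last side and top pictures show all four standing upright, centred to within about 1 to 2 mm by my pixel estimates.
- **Bystanders:** the bowl, the bench block and the coloured look-alikes are at the same pixels as at the start. In the last top view the arm covered the bowl, so I checked it from the side only.
- **Force:** the wrist force readings stayed under about 6 N.
- **Disagreements:** the two cameras differed by about 3 to 5 mm, which fits the stated calibration. I used the mean for the pads and the stakes, then checked each stake against its own pad. One rough reading for stake_32 suggested a 3 mm offset. I shifted it by 1.3 mm, and a closer picture then showed it within about 1 mm.

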